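Draw out the bed of the roller press

ROBOT

A 6-joint arm with a two-finger parallel gripper is mounted at the origin on the work surface. World frame = base frame: x ahead of the robot, y to its left, z up, the work surface at z = 0. Lengths are in m, angles in rad, forces in N, time in s.
With the tool pointing down it reaches from about 0.275 to 0.975 m from the base axis. Payload 8.4 kg.
Tool frame: the origin (TCP) lies at the very end of the fingers, on their centre line; the grasp point (between the pads) lies 19 mm behind it; z points along the fingers, y is the line along which they close (so a half turn about z gives the same grasp; the last joint's range is limited). The gripper opens to 92 mm and grips with 3 to 60 N. Pads are 20 mm wide; open, the fingers measure 128 mm over their backs; the gripper's body (75 mm by 189 mm) begins 69 mm behind the grasp point.
Start: joints at [-1.244, 0.353, 1.633, -0, 1.155, -0.002], TCP at [0.202, -0.592, 0.176] pointing down, gripper open.
Joint ranges: [-2.63, 2.63], [-0.92, 2.1], [0.06, 2.66], [-1.3, 4.44], [0, 2.69], [-3.02, 3.02]. Speed limits (rad/s): [2.22, 2.22, 2.79, 3.14, 3.14, 3.14].

INTERFACE

Orientations are given as a unit quaternion [w, x, y, z].
In Python, from plant import ctrl, cams, order gives the robot as it stands.
- The arm moves only by the tool apply_moves, never from a script. Its argument "motion" is a list of rows, each an object of numbers: "tx", "ty", "tz": the shift along the world's x, y, z in units of 150 mm (1.0 is 150 mm); "ax", "ay", "az": the turn, a rotation vector about the world's x, y, z in units of pi/2 rad (1.0 is pi/2 rad); "jaw": the closure, from 0 (fully open) to 1 (shut). In form: [{"tx": .., "ty": .., "tz": .., "ax": .., "ay": .., "az": .., "jaw": ..}, ...]. A call has exactly 5 rows; each row is the pose to reach, as a shift and turn from the pose commanded when the call began; what a row does not reach only later rows make up. A row lasts 1/12 s, in which the tool goes at most 41.7 mm and 7.16 degrees, less where a joint would pass 70% of its speed; a pose out of reach is approached as far as the arm can. A call with a number of a shift or a turn outside -1 to 1 is refused whole. A call with a gripper value outside its range is refused whole. The fingers move at their own pace and stop on an object; "grip_force" is the grip in N (left out, the last holds). Time passes only in rows, so rows that repeat a pose let the fingers close, or fill a call up. It gives the time, the measured TCP pose, the force, the opening and the grip force at its end, in the units of the state.
- ctrl.read_state(): the state, without advancing time (a new reading comes with each control period).
- cams.camera(name): name is "scene" or "top"; returns a dict with "frame" (480x640x3 uint8, blue, green, red), "z_map" (480x640 float32, m along the optical axis (not along the pixel's ray), 0 where there is no reading), "intrinsics" (3x3 intrinsics, pixels), "rvec" (rotation vector, rad) and "tvec" (3), from world to camera coordinates, as OpenCV has them. Camera axes: x right, y down, z forward; pixel columns grow to the right and rows downward; lengths in m; the calibration is good to about 2 mm. A picture is of the moment at which its call begins.
- order.job_done(): hands the job in; it is judged then, once.
The state is a dict: "clock": time; "joint_pos": joint angles; "joint_vel": joint speeds; "joint_efforts": joint torques, N m; "position": TCP position; "ee_rot": TCP orientation; "ft_force": force on the tool from outside, world axes, zero at the start; "wrist_torque": the same for the moment, N m; "finger_gap": opening from 0.0 (shut) to 1.0 (fully open); "finger_force": force on a finger pad.
Only numpy, scipy, OpenCV 4.12 (cv2) and the standard library are available. Lean on these libraries where they do the work, as an engineer would, in place of code of your own. Each camera call takes 0.05 s, during which the arm holds its last target. There are 200 camera calls.

TASK

One of the three round containers (jar, tin or copper tube) stands in the way of the sliding bed of the roller press. With the fingertips push that container along the table, without lifting or tipping it, until it stands clear to the side of the bed's path; then hook a fingertip behind the raised lip at the bed's front end and draw the bed all the way out to its stop. Do not pinch the lip, do not shove any container with the bed, leave everything else where it is, and finish with the hand clear.

Things in the scene. Friction and masses are not known exactly. Their poses are not given: they have to be found in the camera images.
- press: Fixed green roller press; base 280 x 170 mm, 139 mm high, hand wheel with white ball ends on its -y side (out to 131 mm). Origin: on the table under the bed's centre line, 200 mm in front (-x) of the base centre. The bed is drawn along its own -x; its path is 55 mm either side of that axis, ending at x = -190 mm. The container in the way starts at x -145 to -175, y within 30 mm; the others at x -10 to 30, y 140 to 170 either side.
- bed (a joint): How far the bed is drawn out, m: 0 fully in, 0.150 at the stop; starts between 0 and 0.05. The bed is an aluminium plate 110 mm wide, its top 24 mm and its underside 14 mm above the table, jutting out of the press over the table; it carries a 9 mm thick printing block. Slides with about 4 N of friction and stays where it is left.
- lip_edge (a point): Middle of the top edge of the inner face (towards the press) of the upright lip at the bed's front end; moves with the bed; axes as the press's. The lip is 8 mm thick, 110 mm wide, rises 22 mm above the bed (top 46 mm above the table). Behind it are 100 mm of bare bed; the press's side plates and roller (139 mm high) are 150 mm or more behind it.
- jar: White ceramic jar with a steel lid, 64 mm across, 75 mm high, about 0.25 kg, loose. Origin: centre of its underside.
- tin: Flat steel ink tin, 76 mm across, 50 mm high, about 0.3 kg, loose. Origin: centre of its underside.
- tube: Solid copper-coloured cylinder, 44 mm across, 60 mm high, about 0.15 kg, loose. Origin: centre of its underside.
- brayer: Bystander: hand ink roller, rubber roller 90 mm long, wooden handle, 160 mm overall, 34 mm high. Origin: under the roller.
- magnifier: Bystander: black magnifying glass lying flat, lens 82 mm, handle 110 mm, 10 mm high. Origin: under the lens.
- paint_tube: Bystander: black paint tube lying flat, 130 mm long, 22 mm high. Origin: centre of its underside.
- marker: Bystander: white marker pen lying flat, 110 mm long, 13 mm high. Origin: centre of its underside.
- pot: Bystander: white plastic beaker, 90 mm across, 80 mm high. Origin: centre of its underside.
Not all that is in view belongs to the job. Leave any turquoise look-alike of the jar alone.

How it is judged:
On the way, in this order (a step that is already met when the one before it is completed fails the run):
1. the bed's whole path is clear of the containers ((y of jar in the frame of press above 0.089 m or y of jar in the frame of press below -0.089 m or x of jar in the frame of press below -0.224 m) and (y of tin in the frame of press above 0.095 m or y of tin in the frame of press below -0.095 m or x of tin in the frame of press below -0.23 m) and (y of tube in the frame of press above 0.079 m or y of tube in the frame of press below -0.079 m or x of tube in the frame of press below -0.214 m)), for 0.2 s.
2. a finger pulls on the inner side of the lip with the bed drawn beyond 60 mm (contact force between the fingers and bed_c0 above 1 N and value of joint bed above 0.06 m), for 0.1 s.
3. the bed is out at its stop (value of joint bed above 0.144 m), for 0.2 s.
At the end, for the whole second after the job is handed in: The bed is at its stop (drawn out at least 144 of 150 mm) and all three containers stand upright and still on the table, outside the bed's path by 2 mm or more (beside it, or wholly in front of where it ends) (all of step 1 and value of joint bed above 0.144 m and angle between each of jar, tin, tube's own z axis and vertical below 0.1 rad and height (world z) of each of jar, tin, tube below 0.005 m and linear speed of each of jar, tin, tube below 0.02 m/s); the robot touches nothing.
It fails at once if a container is lifted (12 mm) or tipped (0.3 rad) (height (world z) of any of jar, tin, tube above 0.012 m or angle between any of jar, tin, tube's own z axis and vertical above 0.3 rad).
It fails at once if more than one of the three containers is moved (over 20 mm) (distance of each of jar, tin from where it was at the start of the episode above 0.02 m or distance of each of tin, tube from where it was at the start of the episode above 0.02 m or distance of each of jar, tube from where it was at the start of the episode above 0.02 m).
It fails at once if the bed or the press is pushed against a container (over 1 N) (contact force between press and jar above 1 N or contact force between press and tin above 1 N or contact force between press and tube above 1 N).
It fails at once if the lip is pinched: fingers press its inner and outer sides together (over 2 N each) (contact force between the fingers and bed_c0 above 2 N and contact force between the fingers and bed_c1 above 2 N).
It fails at once if a bystander is moved (over 20 mm) (distance of any of brayer, magnifier, paint_tube, marker, pot from where it was at the start of the episode above 0.02 m).
It also fails if it takes over 48 s, if anything falls off the work surface, if the arm or the gripper's body presses on something with over 40 N, if the wrist force passes 120 N, or if a joint passes its speed limit or range.

## Working session

There is one attempt and no reset: what is moved stays moved. The work goes in short steps, Python scripts to look and compute and a tool call to move; the robot and the scene stay as the last step left them, time stands still between calls to the robot, and variables do not carry over. Pictures are saved under pics/ and viewed, at most 10 in all, crops included, and the job is handed in when it is done.

Besides the shell and the picture viewer there is one more tool, called by a JSON object that holds its "name" and its "arguments", one argument or row to a line. apply_moves: Moves the arm, as the interface text tells. Shifts and turns lie within -1 to 1; 1 stands for 150 mm of shift or pi/2 rad of turn. Its arguments: {"type":"object","properties":{"motion":{"type":"array"},"grip_force":{"type":"number"}},"required":["motion"]}

```bash
mkdir -p pics
cat > h.py <<'E'
import numpy as np, cv2, pickle
from plant import ctrl, cams, order
def grab(n):
    c=cams.camera(n); pickle.dump(c,open(f'{n}.pkl','wb')); return c
def cloud(c):
    R,_=cv2.Rodrigues(np.array(c['rvec'],float)); t=np.array(c['tvec'],float).ravel(); K=np.array(c['intrinsics'])
    z=c['z_map'].astype(float); v,u=np.mgrid[:480,:640]
    P=np.stack([(u-K[0,2])/K[0,0]*z,(v-K[1,2])/K[1,1]*z,z],-1)
    W=(P-t)@R; W[z==0]=np.nan; return W
E
python3 - <<'E'
from h import *
for n in('top','scene'):
    c=grab(n); cv2.imwrite(f'pics/{n}0.png',c['frame'])
print(ctrl.read_state())
E
```

```text
{'clock': 0.1, 'joint_pos': array([-1.24439534e+00,  3.53585039e-01,  1.63406166e+00, -1.90377753e-05,
        1.15518154e+00, -2.39380579e-03]), 'joint_vel': array([ 0.00030057, -0.00080195, -0.00142341, -0.00158983, -0.00029235,
        0.00043646]), 'joint_efforts': array([-7.40505675e-04, -5.94908488e+01, -3.34929764e+01,  6.98315282e-02,
        1.84076373e-02, -3.14083138e-05]), 'position': array([ 0.20165373, -0.59105582,  0.17513414]), 'ee_rot': array([-6.08297043e-04,  9.86516337e-01,  1.63661647e-01, -1.08239236e-04]), 'ft_force': array([-1.12017632,  0.32711791,  1.0366755 ]), 'wrist_torque': array([-0.00585879,  0.02810178, -0.0195156 ]), 'finger_force': 0.0, 'finger_gap': 1.002323125905948}
```

View pics/top0.png

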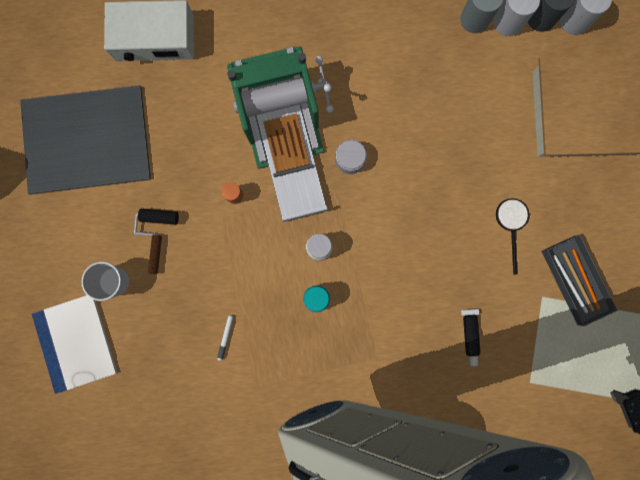

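View pics/scene0.png

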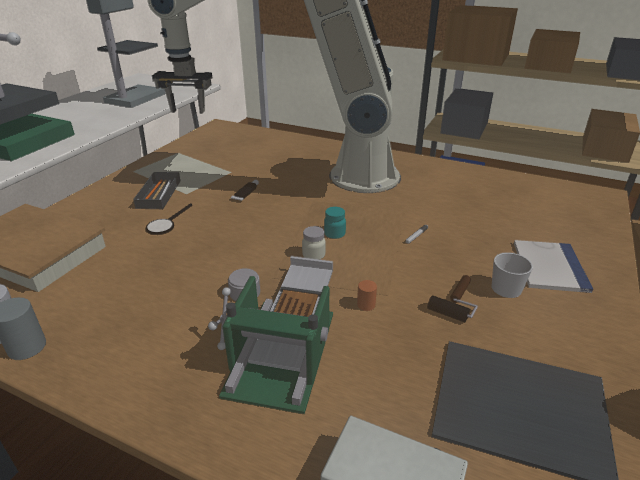

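Top view: white jar with steel lid at (318,247) is in front of the bed, whose lip is at (305,215). The things that could be mistaken for it are the turquoise look-alike (316,298), the tin (350,156), which is flat, grey and beside the bed, and the tube (231,192). I choose the jar at (318,247). Next I'll measure it and check it in a crop.

Run:
```python
from h import *
c=pickle.load(open('top.pkl','rb')); W=cloud(c)
def circ(u,v,zlo,r=28,zhi=.1):
    s=W[v-r:v+r,u-r:u+r].reshape(-1,3); s=s[(s[:,2]>zlo)&(s[:,2]<zhi)]
    (cx,cy),R=cv2.minEnclosingCircle(s[:,:2].astype(np.float32)); return np.round([cx,cy,R,s[:,2].max(),np.median(s[:,0]),np.median(s[:,1])],4)
print('jar',circ(318,247,.065,18)); print('turq',circ(316,298,.06,18)); print('tin',circ(350,156,.042,20,.06)); print('tube',circ(231,192,.05,16))
# bed plate: z ~ .024
s=W[160:225,255:335].reshape(-1,3); p=s[(s[:,2]>.019)&(s[:,2]<.029)]
r=cv2.minAreaRect(p[:,:2].astype(np.float32)); print(r, cv2.boxPoints(r))
l=s[(s[:,2]>.038)&(s[:,2]<.05)]; 
l=W[200:225,270:335].reshape(-1,3); l=l[(l[:,2]>.04)&(l[:,2]<.05)]
r=cv2.minAreaRect(l[:,:2].astype(np.float32)); print('lip',len(l),r, cv2.boxPoints(r))
# press top
t=W[30:180,215:345].reshape(-1,3); t=t[(t[:,2]>.125)&(t[:,2]<.15)]
r=cv2.minAreaRect(t[:,:2].astype(np.float32)); print('press',r,cv2.boxPoints(r))
cv2.imwrite('pics/crop1.png',cv2.resize(c['frame'][140:320,215:375],None,fx=3.3,fy=3.3,interpolation=cv2.INTER_CUBIC))
```

```text
jar [0.5171 0.0476 0.0281 0.0835 0.5167 0.0473]
turq [0.3945 0.0564 0.028  0.0818 0.3944 0.0561]
tin [ 0.7363 -0.0357  0.0378  0.0575  0.7353 -0.0352]
tube [0.6526 0.253  0.022  0.0682 0.6522 0.2519]
((0.6689748167991638, 0.10551111400127411), (0.15828374028205872, 0.12752722203731537), 13.540094375610352) [[0.5771039  0.14897335]
 [0.6069613  0.02499058]
 [0.7608457  0.06204888]
 [0.7309883  0.18603164]]
lip 158 ((0.5983102321624756, 0.0803874060511589), (0.008852122351527214, 0.10869185626506805), 12.382004737854004) [[0.5823338  0.13252015]
 [0.6056404  0.02635651]
 [0.61428666 0.02825466]
 [0.59098005 0.13441831]]
press ((0.8774071931838989, 0.12350036203861237), (0.1610083281993866, 0.21827943623065948), 12.997803688049316) [[ 7.7441859e-01  2.1173729e-01]
 [ 8.2351267e-01 -9.4954669e-04]
 [ 9.8039579e-01  3.5263434e-02]
 [ 9.3130171e-01  2.4795027e-01]]
```

View pics/crop1.png

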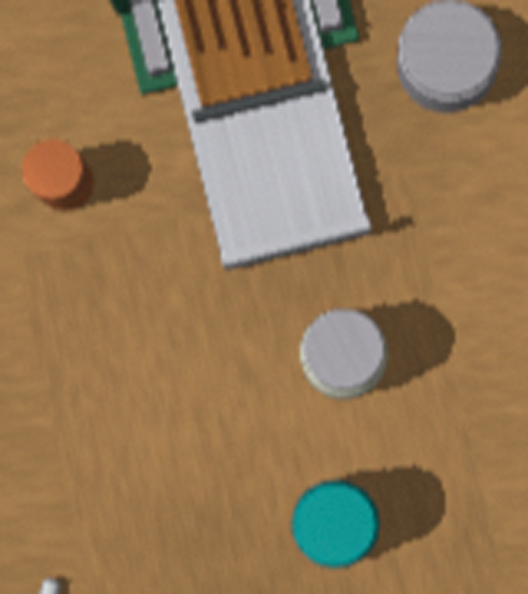

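The crop shows the white jar with its steel lid at crop (343,352), standing in front of the bed lip (295,250). The turquoise look-alike is lower at (335,522). The jar is in the way, about 14 mm to the -y side of the axis, so I'll push it towards -y with the two fingertips half open.

{"name": "apply_moves", "arguments": {
  "motion": [
    {"tx":0.08,"ty":0.187,"tz":0,"ax":0,"ay":0,"az":0.062,"jaw":0.565},
    {"tx":0.16,"ty":0.375,"tz":0,"ax":0,"ay":0,"az":0.124,"jaw":0.565},
    {"tx":0.24,"ty":0.562,"tz":0,"ax":0,"ay":0,"az":0.187,"jaw":0.565},
    {"tx":0.32,"ty":0.75,"tz":0,"ax":0,"ay":0,"az":0.249,"jaw":0.565},
    {"tx":0.4,"ty":0.937,"tz":0,"ax":0,"ay":0,"az":0.311,"jaw":0.565}
  ],
  "grip_force": 20
}}

```text
clock: 0.52
position: [0.2619, -0.4494, 0.1754]
ee_rot: [-0.0, 0.917, 0.399, -0.0]
ft_force: [0.9, 0.4, 0.1]
finger_gap: 0.657
finger_force: 0.0
```

{"name": "apply_moves", "arguments": {
  "motion": [
    {"tx":0.08,"ty":0.187,"tz":0,"ax":0,"ay":0,"az":0.062,"jaw":0.565},
    {"tx":0.16,"ty":0.375,"tz":0,"ax":0,"ay":0,"az":0.124,"jaw":0.565},
    {"tx":0.24,"ty":0.562,"tz":0,"ax":0,"ay":0,"az":0.187,"jaw":0.565},
    {"tx":0.32,"ty":0.75,"tz":0,"ax":0,"ay":0,"az":0.249,"jaw":0.565},
    {"tx":0.4,"ty":0.937,"tz":0,"ax":0,"ay":0,"az":0.311,"jaw":0.565}
  ]
}}

```text
clock: 0.93
position: [0.3219, -0.3089, 0.1756]
ee_rot: [-0.0, 0.793, 0.609, 0.0]
ft_force: [0.1, 1.0, -0.0]
finger_gap: 0.437
finger_force: 0.0
```

{"name": "apply_moves", "arguments": {
  "motion": [
    {"tx":0.08,"ty":0.187,"tz":0,"ax":0,"ay":0,"az":0.062,"jaw":0.565},
    {"tx":0.16,"ty":0.375,"tz":0,"ax":0,"ay":0,"az":0.124,"jaw":0.565},
    {"tx":0.24,"ty":0.562,"tz":0,"ax":0,"ay":0,"az":0.187,"jaw":0.565},
    {"tx":0.32,"ty":0.75,"tz":0,"ax":0,"ay":0,"az":0.249,"jaw":0.565},
    {"tx":0.4,"ty":0.937,"tz":0,"ax":0,"ay":0,"az":0.311,"jaw":0.565}
  ]
}}

```text
clock: 1.35
position: [0.3819, -0.1684, 0.1757]
ee_rot: [-0.0, 0.622, 0.783, -0.0]
ft_force: [0.4, 0.5, -0.2]
finger_gap: 0.433
finger_force: 0.0
```

{"name": "apply_moves", "arguments": {
  "motion": [
    {"tx":0.08,"ty":0.187,"tz":0,"ax":0,"ay":0,"az":0,"jaw":0.565},
    {"tx":0.16,"ty":0.375,"tz":0,"ax":0,"ay":0,"az":0,"jaw":0.565},
    {"tx":0.24,"ty":0.562,"tz":0,"ax":0,"ay":0,"az":0,"jaw":0.565},
    {"tx":0.32,"ty":0.75,"tz":0,"ax":0,"ay":0,"az":0,"jaw":0.565},
    {"tx":0.4,"ty":0.937,"tz":0,"ax":0,"ay":0,"az":0,"jaw":0.565}
  ]
}}

```text
clock: 1.77
position: [0.442, -0.0278, 0.1757]
ee_rot: [-0.0, 0.624, 0.782, -0.0]
ft_force: [0.5, -0.1, 0.2]
finger_gap: 0.432
finger_force: 0.0
```

{"name": "apply_moves", "arguments": {
  "motion": [
    {"tx":0.08,"ty":0.187,"tz":0,"ax":0,"ay":0,"az":0,"jaw":0.565},
    {"tx":0.16,"ty":0.375,"tz":0,"ax":0,"ay":0,"az":0,"jaw":0.565},
    {"tx":0.24,"ty":0.562,"tz":0,"ax":0,"ay":0,"az":0,"jaw":0.565},
    {"tx":0.4,"ty":0.937,"tz":0,"ax":0,"ay":0,"az":0,"jaw":0.565},
    {"tx":0.4,"ty":0.937,"tz":0,"ax":0,"ay":0,"az":0,"jaw":0.565}
  ]
}}

```text
clock: 2.18
position: [0.5031, 0.1147, 0.1757]
ee_rot: [-0.0, 0.624, 0.782, 0.001]
ft_force: [-0.2, 0.5, -0.6]
finger_gap: 0.432
finger_force: 0.0
```

{"name": "apply_moves", "arguments": {
  "motion": [
    {"tx":0,"ty":0,"tz":-0.2,"ax":0,"ay":0,"az":0,"jaw":0.565},
    {"tx":0,"ty":0,"tz":-0.4,"ax":0,"ay":0,"az":0,"jaw":0.565},
    {"tx":0,"ty":0,"tz":-0.6,"ax":0,"ay":0,"az":0,"jaw":0.565},
    {"tx":0,"ty":0,"tz":-0.8,"ax":0,"ay":0,"az":0,"jaw":0.565},
    {"tx":0,"ty":0,"tz":-0.95,"ax":0,"ay":0,"az":0,"jaw":0.565}
  ]
}}

```text
clock: 2.6
position: [0.5005, 0.1111, 0.0309]
ee_rot: [-0.001, 0.624, 0.782, -0.001]
ft_force: [-0.3, 0.3, 0.5]
finger_gap: 0.44
finger_force: 0.0
```

{"name": "apply_moves", "arguments": {
  "motion": [
    {"tx":0,"ty":0,"tz":-0.06,"ax":0,"ay":0,"az":0,"jaw":0.565},
    {"tx":0,"ty":0,"tz":-0.12,"ax":0,"ay":0,"az":0,"jaw":0.565},
    {"tx":0.02,"ty":-0.07,"tz":-0.12,"ax":0,"ay":0,"az":0,"jaw":0.565},
    {"tx":0.032,"ty":-0.14,"tz":-0.12,"ax":0,"ay":0,"az":0,"jaw":0.565},
    {"tx":0.042,"ty":-0.18,"tz":-0.12,"ax":0,"ay":0,"az":0,"jaw":0.565}
  ]
}}

```text
clock: 3.02
position: [0.5094, 0.0829, 0.0165]
ee_rot: [0.001, 0.624, 0.782, 0.001]
ft_force: [-0.2, 0.2, -0.5]
finger_gap: 0.435
finger_force: 0.0
```

{"name": "apply_moves", "arguments": {
  "motion": [
    {"tx":0.009,"ty":-0.04,"tz":0,"ax":0,"ay":0,"az":0,"jaw":0.565},
    {"tx":0.018,"ty":-0.08,"tz":0,"ax":0,"ay":0,"az":0,"jaw":0.565},
    {"tx":0.027,"ty":-0.12,"tz":0,"ax":0,"ay":0,"az":0,"jaw":0.565},
    {"tx":0.036,"ty":-0.16,"tz":0,"ax":0,"ay":0,"az":0,"jaw":0.565},
    {"tx":0.045,"ty":-0.2,"tz":0,"ax":0,"ay":0,"az":0,"jaw":0.565}
  ]
}}

```text
clock: 3.43
position: [0.5155, 0.0539, 0.0158]
ee_rot: [0.0, 0.624, 0.781, 0.001]
ft_force: [-1.1, 3.7, 3.0]
finger_gap: 0.434
finger_force: 2.6
```

{"name": "apply_moves", "arguments": {
  "motion": [
    {"tx":0.009,"ty":-0.04,"tz":0,"ax":0,"ay":0,"az":0,"jaw":0.565},
    {"tx":0.018,"ty":-0.08,"tz":0,"ax":0,"ay":0,"az":0,"jaw":0.565},
    {"tx":0.027,"ty":-0.12,"tz":0,"ax":0,"ay":0,"az":0,"jaw":0.565},
    {"tx":0.036,"ty":-0.16,"tz":0,"ax":0,"ay":0,"az":0,"jaw":0.565},
    {"tx":0.045,"ty":-0.2,"tz":0,"ax":0,"ay":0,"az":0,"jaw":0.565}
  ]
}}

```text
clock: 3.85
position: [0.5218, 0.0237, 0.0153]
ee_rot: [0.0, 0.624, 0.782, 0.0]
ft_force: [-0.9, 4.3, 4.4]
finger_gap: 0.433
finger_force: 2.9
```

Run:
```python
from h import *
c=grab('scene'); cv2.imwrite('pics/push1.png',cv2.resize(c['frame'][150:380,190:450],None,fx=2.5,fy=2.5)); print(ctrl.read_state()['ft_force'])
```

```text
[0.089592   0.72029239 0.77607653]
```

View pics/push1.png

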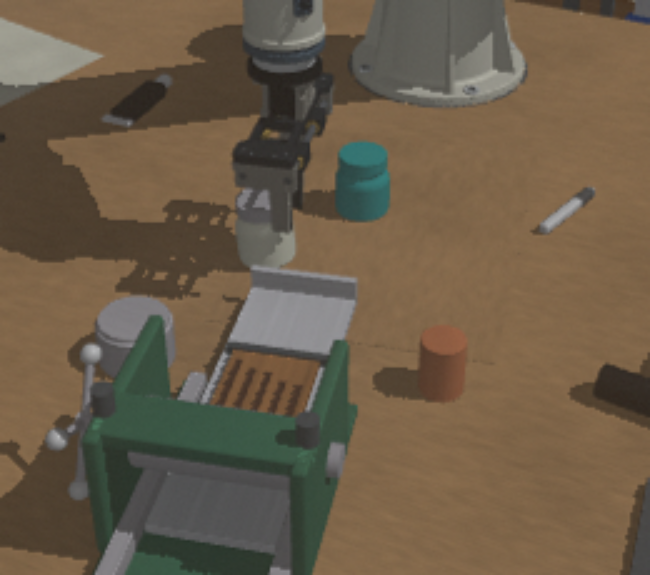

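The jar (crop 265,235) is upright and being pushed evenly by both fingers, with nothing else nearby disturbed. I'll finish the push, back off and rise.

{"name": "apply_moves", "arguments": {
  "motion": [
    {"tx":0.014,"ty":-0.06,"tz":0,"ax":0,"ay":0,"az":0,"jaw":0.565},
    {"tx":0.028,"ty":-0.12,"tz":0,"ax":0,"ay":0,"az":0,"jaw":0.565},
    {"tx":0.042,"ty":-0.18,"tz":0,"ax":0,"ay":0,"az":0,"jaw":0.565},
    {"tx":0.055,"ty":-0.24,"tz":0,"ax":0,"ay":0,"az":0,"jaw":0.565},
    {"tx":0.062,"ty":-0.27,"tz":0,"ax":0,"ay":0,"az":0,"jaw":0.565}
  ]
}}

```text
clock: 4.32
position: [0.5312, -0.0177, 0.0152]
ee_rot: [0.0, 0.624, 0.781, -0.0]
ft_force: [-0.7, 2.6, 3.0]
finger_gap: 0.438
finger_force: 2.5
```

{"name": "apply_moves", "arguments": {
  "motion": [
    {"tx":0,"ty":0,"tz":0,"ax":0,"ay":0,"az":0,"jaw":0.565},
    {"tx":-0.02,"ty":0.08,"tz":0,"ax":0,"ay":0,"az":0,"jaw":0.565},
    {"tx":-0.045,"ty":0.2,"tz":0,"ax":0,"ay":0,"az":0,"jaw":0.565},
    {"tx":-0.07,"ty":0.3,"tz":0.15,"ax":0,"ay":0,"az":0,"jaw":0.565},
    {"tx":-0.09,"ty":0.4,"tz":0.4,"ax":0,"ay":0,"az":0,"jaw":1}
  ]
}}

```text
clock: 4.73
position: [0.5134, 0.0448, 0.0726]
ee_rot: [-0.003, 0.624, 0.782, -0.003]
ft_force: [0.9, -0.4, 0.0]
finger_gap: 0.382
finger_force: 0.0
```

{"name": "apply_moves", "arguments": {
  "motion": [
    {"tx":0,"ty":0,"tz":0.2,"ax":0,"ay":0,"az":0,"jaw":1},
    {"tx":0,"ty":0,"tz":0.4,"ax":0,"ay":0,"az":0,"jaw":1},
    {"tx":0,"ty":0.2,"tz":0.6,"ax":0,"ay":0,"az":0,"jaw":1},
    {"tx":0,"ty":0.4,"tz":0.6,"ax":0,"ay":0,"az":0,"jaw":1},
    {"tx":0,"ty":0.5,"tz":0.6,"ax":0,"ay":0,"az":0,"jaw":1}
  ]
}}

```text
clock: 5.15
position: [0.5182, 0.1221, 0.1675]
ee_rot: [0.001, 0.624, 0.782, 0.002]
ft_force: [-0.0, 0.2, -0.8]
finger_gap: 0.019
finger_force: 0.0
```

Run:
```python
from h import *
c=grab('top'); W=cloud(c); cv2.imwrite('pics/top2.png',c['frame'])
print('table',np.nanmedian(W[300:350,380:420].reshape(-1,3)[:,2]),np.nanmedian(W[215:235,220:260].reshape(-1,3)[:,2]))
print('lipz',np.nanmax(W[205:222,280:325,2]))
```

```text
table -0.00033339510724744915 0.6081098599996009
lipz 0.6362179295971221
```

View pics/top2.png

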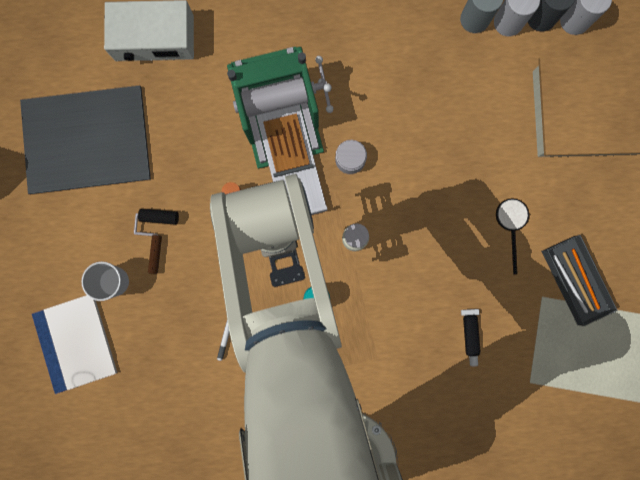

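The top view shows the jar at (356,237), beside the bed's path, with the bed and tin unmoved. I'll measure the jar's clearance in the press frame and work out the hook target.

Run:
```python
from h import *
W=cloud(pickle.load(open('top.pkl','rb')))
s=W[219:255,338:374].reshape(-1,3); s=s[(s[:,2]>.06)&(s[:,2]<.1)]
(cx,cy),R=cv2.minEnclosingCircle(s[:,:2].astype(np.float32))
a=np.radians(12.9); e=np.array([[np.cos(a),np.sin(a)],[-np.sin(a),np.cos(a)]]); lip=np.array([.602,.081])
print(cx,cy,R,np.median(s[:,2]),'rel lip',e@(np.array([cx,cy])-lip))
T=np.array([.65,.085]); 
p=ctrl.read_state()['position']; print('shift to 32mm behind lip',lip+.032*e[0]-p[:2], p)
```

```text
0.5385410189628601 -0.04039947688579559 0.028195952996611595 0.0746998879038087 rel lip [-0.0889598  -0.10416827]
shift to 32mm behind lip [ 0.11565835 -0.03519042] [0.51753401 0.12333443 0.16640799]
```

{"name": "apply_moves", "arguments": {
  "motion": [
    {"tx":0.17,"ty":-0.05,"tz":0,"ax":0,"ay":0,"az":0,"jaw":1},
    {"tx":0.35,"ty":-0.1,"tz":0,"ax":0,"ay":0,"az":0,"jaw":1},
    {"tx":0.55,"ty":-0.16,"tz":0,"ax":0,"ay":0,"az":0,"jaw":1},
    {"tx":0.7,"ty":-0.21,"tz":0,"ax":0,"ay":0,"az":0,"jaw":1},
    {"tx":0.77,"ty":-0.24,"tz":0,"ax":0,"ay":0,"az":0,"jaw":1}
  ]
}}

```text
clock: 5.62
position: [0.6347, 0.0824, 0.1646]
ee_rot: [0.0, 0.624, 0.782, -0.0]
ft_force: [-0.0, -0.7, 0.4]
finger_gap: 0.003
finger_force: 0.0
```

{"name": "apply_moves", "arguments": {
  "motion": [
    {"tx":0,"ty":0,"tz":0,"ax":0,"ay":0,"az":0,"jaw":1},
    {"tx":0,"ty":0,"tz":-0.15,"ax":0,"ay":0,"az":0,"jaw":1},
    {"tx":0,"ty":0,"tz":-0.3,"ax":0,"ay":0,"az":0,"jaw":1},
    {"tx":0,"ty":0,"tz":-0.45,"ax":0,"ay":0,"az":0,"jaw":1},
    {"tx":0,"ty":0,"tz":-0.6,"ax":0,"ay":0,"az":0,"jaw":1}
  ]
}}

```text
clock: 6.03
position: [0.6309, 0.0833, 0.0743]
ee_rot: [-0.0, 0.624, 0.782, -0.0]
ft_force: [-0.1, 0.1, 0.0]
finger_gap: 0.005
finger_force: 0.0
```

Run:
```python
from h import *
c=grab('scene'); cv2.imwrite('pics/hook1.png',cv2.resize(c['frame'][180:380,210:410],None,fx=3,fy=3)); s=ctrl.read_state();print(s['position'],s['ft_force'])
```

```text
[0.62798001 0.08293607 0.06972006] [-2.24036125 -0.08598295 -2.57142691]
```

View pics/hook1.png

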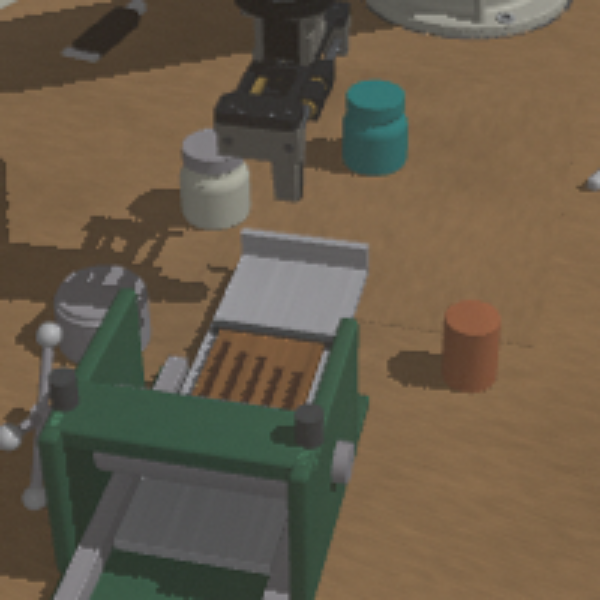

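Run:
```python
from h import *
s=ctrl.read_state();print(s['clock'],s['position'],s['ft_force'],s['joint_vel'])
c=pickle.load(open('scene.pkl','rb'));p=s['position']
q=np.array([p,[.602,.081,.046],[.602,.081,.024],[.628,.083,.024]])
uv=cv2.projectPoints(q,np.array(c['rvec']),np.array(c['tvec']),c['intrinsics'],None)[0][:,0]
print((uv-[210,180])*3)
W=cloud(c)
for v in (242,255): 
    for k in(-40,0,40):
        u=305+k; print(u,v+k*0.08,W[180+int((v+k*.08)/3),210+u//3])
print('tip',W[180+185//3,210+287//3], W[180+170//3,210+287//3])
```

```text
6.0833 [0.62798001 0.08293607 0.06972006] [-2.24036125 -0.08598295 -2.57142691] [-0.00071144 -0.01725049 -0.00356546 -0.00017176  0.10755035 -0.00343855]
[[290.73344016 235.71662351]
 [302.88756943 241.55518482]
 [303.24255162 262.32478028]
 [291.78479027 279.74672945]]
265 238.8 [0.61060868 0.04829557 0.04643369]
305 242.0 [0.60166398 0.08096282 0.04739759]
345 245.2 [0.58777521 0.11383019 0.04517746]
265 251.8 [0.61050306 0.04783051 0.03353557]
305 255.0 [0.59987181 0.07981534 0.0300023 ]
345 258.2 [0.58957804 0.11469011 0.03081649]
tip [0.64564395 0.08801377 0.13428781] [0.64428498 0.08763322 0.1475765 ]
```

Run:
```python
from h import *
c=grab('scene'); W=cloud(c); s=ctrl.read_state(); p=s['position']; print(s['clock'],p,s['ft_force'])
uv=cv2.projectPoints(np.array([p]),np.array(c['rvec']),np.array(c['tvec']),c['intrinsics'],None)[0][0,0].round().astype(int); print(uv)
for v in range(uv[1]-14,uv[1]+6,2): print(v,W[v,uv[0]].round(3))
cv2.imwrite('pics/hook2.png',cv2.resize(c['frame'][180:380,210:410],None,fx=3,fy=3))
```

```text
6.1333 [0.62825267 0.08288937 0.071669  ] [-1.27137585 -0.16749894 -0.66568691]
[307 258]
244 [0.639 0.09  0.122]
246 [0.642 0.091 0.118]
248 [ 0.493  0.014 -0.003]
250 [0.508 0.022 0.002]
252 [0.516 0.026 0.001]
254 [0.523 0.03  0.001]
256 [0.535 0.035 0.003]
258 [0.597 0.067 0.047]
260 [0.602 0.07  0.044]
262 [0.602 0.069 0.037]
```

Run:
```python
from h import *
for i in range(3): c=grab('scene')
W=cloud(c); s=ctrl.read_state(); p=s['position']; print(s['clock'],p,s['ft_force'])
for v in range(240,262,2): print(v,W[v,306].round(3))
c=grab('top'); 
cv2.imwrite('pics/hook3.png',np.hstack([cv2.resize(pickle.load(open('scene.pkl','rb'))['frame'][200:300,250:350],None,fx=4,fy=4),cv2.resize(c['frame'][150:250,250:350],None,fx=4,fy=4)]))
```

```text
6.2833 [0.63277085 0.08316506 0.07646566] [ 0.03073848 -0.1047562  -0.06252187]
240 [0.645 0.09  0.137]
242 [0.643 0.089 0.13 ]
244 [0.646 0.091 0.127]
246 [0.643 0.089 0.119]
248 [0.499 0.014 0.001]
250 [ 0.506  0.018 -0.   ]
252 [0.516 0.023 0.001]
254 [0.525 0.027 0.001]
256 [0.534 0.032 0.001]
258 [0.596 0.064 0.045]
260 [0.605 0.069 0.046]
```

View pics/hook3.png

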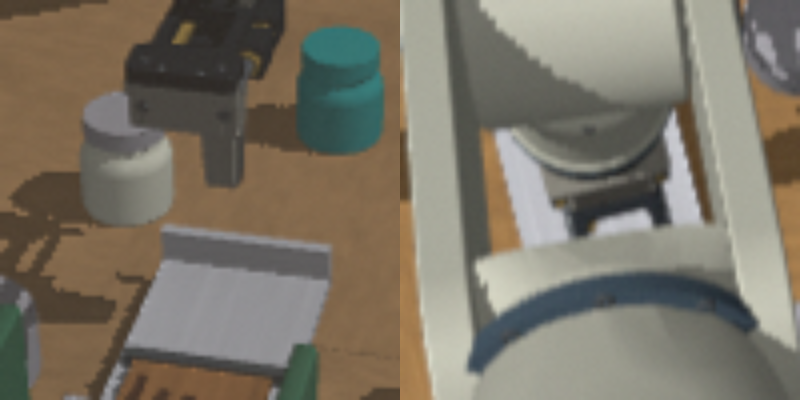

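The picture shows the fingertip (left 222,185) still well above the lip (245,245), higher than the pose reading suggests. I'll descend gently and check against the image.

{"name": "apply_moves", "arguments": {
  "motion": [
    {"tx":0,"ty":0,"tz":-0.06,"ax":0,"ay":0,"az":0,"jaw":1},
    {"tx":0,"ty":0,"tz":-0.12,"ax":0,"ay":0,"az":0,"jaw":1},
    {"tx":0,"ty":0,"tz":-0.18,"ax":0,"ay":0,"az":0,"jaw":1},
    {"tx":0,"ty":0,"tz":-0.24,"ax":0,"ay":0,"az":0,"jaw":1},
    {"tx":0,"ty":0,"tz":-0.27,"ax":0,"ay":0,"az":0,"jaw":1}
  ]
}}

```text
clock: 6.75
position: [0.6319, 0.0825, 0.0329]
ee_rot: [-0.001, 0.624, 0.782, -0.001]
ft_force: [-0.1, -0.1, -0.3]
finger_gap: 0.005
finger_force: 0.0
```

Run:
```python
from h import *
for i in range(3): c=grab('scene')
W=cloud(c); s=ctrl.read_state(); p=s['position']; print(s['clock'],p,s['ft_force'],s['finger_gap'])
uv=cv2.projectPoints(np.array([p,[.54,.012,.015],[.54,.012,.055]]),np.array(c['rvec']),np.array(c['tvec']),c['intrinsics'],None)[0][:,0]; print(uv, (uv-[190,150])*2.5)
for v in range(246,290,2): print(v,W[v,306].round(3))
cv2.imwrite('pics/hook4.png',cv2.resize(c['frame'][200:300,250:350],None,fx=5,fy=5))
```

```text
6.9 [0.63244498 0.08264709 0.03399796] [-1.10499671  0.55315604 -0.34446455] 0.0073219515570520565
[[306.27416052 271.02903229]
 [298.44586816 251.27645286]
 [298.03254174 239.06617297]] [[290.6854013  302.57258073]
 [271.11467041 253.19113215]
 [270.08135435 222.66543242]]
246 [0.711 0.125 0.171]
248 [0.712 0.125 0.166]
250 [0.713 0.125 0.162]
252 [0.65  0.092 0.106]
254 [0.645 0.089 0.096]
256 [0.645 0.089 0.091]
258 [0.647 0.09  0.086]
260 [0.644 0.089 0.078]
262 [0.601 0.066 0.036]
264 [0.601 0.066 0.03 ]
266 [0.603 0.067 0.025]
268 [0.608 0.069 0.023]
270 [0.616 0.073 0.023]
272 [0.624 0.078 0.024]
274 [0.631 0.081 0.023]
276 [0.641 0.086 0.025]
278 [0.646 0.089 0.024]
280 [0.652 0.091 0.022]
282 [0.661 0.096 0.024]
284 [0.669 0.1   0.025]
286 [0.676 0.103 0.025]
288 [0.679 0.105 0.021]
```

View pics/hook4.png

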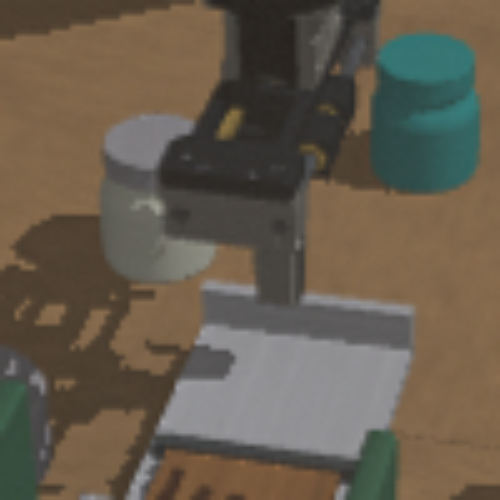

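The picture shows the finger's end (278,300) level with the top of the lip (245,295) and its separate shadow on the bed at (205,360). Depth puts the tip at z≈0.076 against a reading of 0.034, so the z reading is about 42 mm low. I'll go by the camera and step down.

{"name": "apply_moves", "arguments": {
  "motion": [
    {"tx":0,"ty":0,"tz":-0.05,"ax":0,"ay":0,"az":0,"jaw":1},
    {"tx":0,"ty":0,"tz":-0.1,"ax":0,"ay":0,"az":0,"jaw":1},
    {"tx":0,"ty":0,"tz":-0.14,"ax":0,"ay":0,"az":0,"jaw":1},
    {"tx":0,"ty":0,"tz":-0.18,"ax":0,"ay":0,"az":0,"jaw":1},
    {"tx":0,"ty":0,"tz":-0.2,"ax":0,"ay":0,"az":0,"jaw":1}
  ]
}}

```text
clock: 7.32
position: [0.6323, 0.0826, 0.0036]
ee_rot: [-0.0, 0.624, 0.782, -0.0]
ft_force: [0.4, -0.2, 1.0]
finger_gap: 0.003
finger_force: 0.0
```

Run:
```python
from h import *
for i in range(3): c=grab('scene')
W=cloud(c); s=ctrl.read_state(); p=s['position']; print(s['clock'],p,s['ft_force'],s['finger_gap'])
for v in range(256,284,1): print(v,W[v,306].round(3))
```

```text
7.4667 [0.63268299 0.08270175 0.00440164] [ 0.93501091 -0.12815179 -0.20491079] 0.006282914286117443
256 [0.711 0.124 0.144]
257 [0.712 0.124 0.141]
258 [0.713 0.124 0.139]
259 [0.711 0.123 0.135]
260 [0.712 0.124 0.133]
261 [0.648 0.09  0.078]
262 [0.647 0.09  0.074]
263 [0.648 0.09  0.072]
264 [0.646 0.09  0.067]
265 [0.645 0.089 0.063]
266 [0.643 0.088 0.058]
267 [0.646 0.089 0.058]
268 [0.644 0.088 0.053]
269 [0.647 0.089 0.052]
270 [0.644 0.088 0.047]
271 [0.62  0.075 0.023]
272 [0.624 0.077 0.023]
273 [0.629 0.08  0.024]
274 [0.629 0.08  0.022]
275 [0.636 0.083 0.024]
276 [0.638 0.084 0.023]
277 [0.643 0.087 0.024]
278 [0.649 0.09  0.026]
279 [0.651 0.091 0.025]
280 [0.652 0.091 0.022]
281 [0.662 0.096 0.028]
282 [0.662 0.096 0.025]
283 [0.664 0.097 0.023]
```

{"name": "apply_moves", "arguments": {
  "motion": [
    {"tx":0,"ty":0,"tz":-0.04,"ax":0,"ay":0,"az":0,"jaw":1},
    {"tx":0,"ty":0,"tz":-0.085,"ax":0,"ay":0,"az":0,"jaw":1},
    {"tx":-0.03,"ty":-0.007,"tz":-0.085,"ax":0,"ay":0,"az":0,"jaw":1},
    {"tx":-0.07,"ty":-0.016,"tz":-0.085,"ax":0,"ay":0,"az":0,"jaw":1},
    {"tx":-0.1,"ty":-0.023,"tz":-0.085,"ax":0,"ay":0,"az":0,"jaw":1}
  ]
}}

```text
clock: 7.88
position: [0.6168, 0.0791, -0.0082]
ee_rot: [-0.0, 0.624, 0.782, -0.0]
ft_force: [-0.6, -0.3, 0.7]
finger_gap: 0.004
finger_force: 0.0
```

{"name": "apply_moves", "arguments": {
  "motion": [
    {"tx":-0.03,"ty":-0.007,"tz":0,"ax":0,"ay":0,"az":0,"jaw":1},
    {"tx":-0.06,"ty":-0.014,"tz":0,"ax":0,"ay":0,"az":0,"jaw":1},
    {"tx":-0.09,"ty":-0.021,"tz":0,"ax":0,"ay":0,"az":0,"jaw":1},
    {"tx":-0.12,"ty":-0.028,"tz":0,"ax":0,"ay":0,"az":0,"jaw":1},
    {"tx":-0.15,"ty":-0.035,"tz":0,"ax":0,"ay":0,"az":0,"jaw":1}
  ]
}}

```text
clock: 8.3
position: [0.5958, 0.0741, -0.0075]
ee_rot: [0.001, 0.624, 0.782, 0.001]
ft_force: [4.3, 1.0, -0.6]
finger_gap: 0.003
finger_force: 2.3
```

Run:
```python
from h import *
c=grab('scene'); s=ctrl.read_state(); p=s['position']; print(s['clock'],p,s['ft_force'],s['finger_gap'])
cv2.imwrite('pics/pull1.png',cv2.resize(c['frame'][180:330,210:360],None,fx=4,fy=4))
```

```text
8.35 [ 0.5945051   0.07380069 -0.00766928] [2.22309503 1.25115855 1.94873627] 0.007359128562743666
```

View pics/pull1.png

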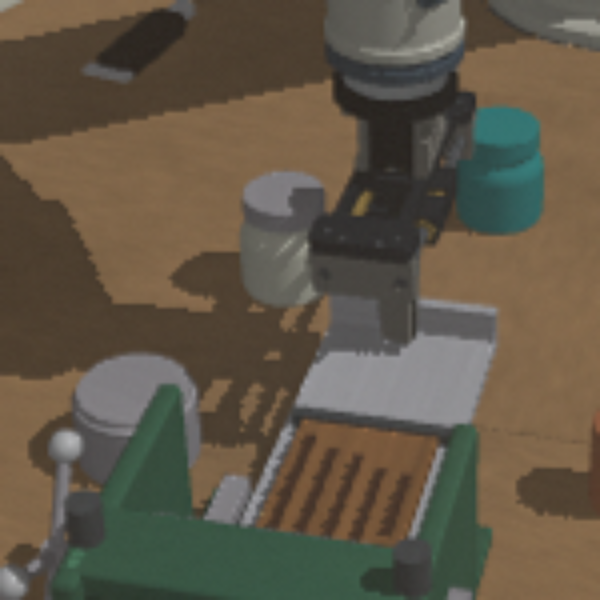

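The picture shows the finger (400,320) behind the lip's inner face, and the 4 N reading means the bed is being drawn. The jar at (285,240) and the tin are clear. Carrying on.

{"name": "apply_moves", "arguments": {
  "motion": [
    {"tx":-0.045,"ty":-0.0103,"tz":0,"ax":0,"ay":0,"az":0,"jaw":1},
    {"tx":-0.09,"ty":-0.0206,"tz":0,"ax":0,"ay":0,"az":0,"jaw":1},
    {"tx":-0.135,"ty":-0.031,"tz":0,"ax":0,"ay":0,"az":0,"jaw":1},
    {"tx":-0.18,"ty":-0.041,"tz":0,"ax":0,"ay":0,"az":0,"jaw":1},
    {"tx":-0.225,"ty":-0.052,"tz":0,"ax":0,"ay":0,"az":0,"jaw":1}
  ]
}}

```text
clock: 8.77
position: [0.562, 0.0663, -0.0075]
ee_rot: [0.0, 0.624, 0.782, 0.001]
ft_force: [4.6, 2.1, 1.6]
finger_gap: 0.002
finger_force: 2.5
```

{"name": "apply_moves", "arguments": {
  "motion": [
    {"tx":-0.045,"ty":-0.0103,"tz":0,"ax":0,"ay":0,"az":0,"jaw":1},
    {"tx":-0.09,"ty":-0.0206,"tz":0,"ax":0,"ay":0,"az":0,"jaw":1},
    {"tx":-0.135,"ty":-0.031,"tz":0,"ax":0,"ay":0,"az":0,"jaw":1},
    {"tx":-0.18,"ty":-0.041,"tz":0,"ax":0,"ay":0,"az":0,"jaw":1},
    {"tx":-0.225,"ty":-0.052,"tz":0,"ax":0,"ay":0,"az":0,"jaw":1}
  ]
}}

```text
clock: 9.18
position: [0.5282, 0.0585, -0.0075]
ee_rot: [0.0, 0.624, 0.782, 0.001]
ft_force: [4.4, 3.0, 0.9]
finger_gap: 0.004
finger_force: 2.5
```

{"name": "apply_moves", "arguments": {
  "motion": [
    {"tx":-0.02,"ty":-0.0046,"tz":0,"ax":0,"ay":0,"az":0,"jaw":1},
    {"tx":-0.04,"ty":-0.009,"tz":0,"ax":0,"ay":0,"az":0,"jaw":1},
    {"tx":-0.06,"ty":-0.0138,"tz":0,"ax":0,"ay":0,"az":0,"jaw":1},
    {"tx":-0.08,"ty":-0.018,"tz":0,"ax":0,"ay":0,"az":0,"jaw":1},
    {"tx":-0.1,"ty":-0.023,"tz":0,"ax":0,"ay":0,"az":0,"jaw":1}
  ]
}}

```text
clock: 9.6
position: [0.5133, 0.055, -0.0077]
ee_rot: [0.0, 0.624, 0.782, 0.0]
ft_force: [10.4, 3.8, 4.9]
finger_gap: 0.005
finger_force: 7.3
```

{"name": "apply_moves", "arguments": {
  "motion": [
    {"tx":-0.01,"ty":-0.002,"tz":0,"ax":0,"ay":0,"az":0,"jaw":1},
    {"tx":-0.015,"ty":-0.003,"tz":0,"ax":0,"ay":0,"az":0,"jaw":1},
    {"tx":-0.02,"ty":-0.004,"tz":0,"ax":0,"ay":0,"az":0,"jaw":1},
    {"tx":-0.02,"ty":-0.004,"tz":0,"ax":0,"ay":0,"az":0,"jaw":1},
    {"tx":-0.02,"ty":-0.004,"tz":0,"ax":0,"ay":0,"az":0,"jaw":1}
  ]
}}

```text
clock: 10.02
position: [0.5136, 0.055, -0.0074]
ee_rot: [0.002, 0.624, 0.781, 0.002]
ft_force: [13.6, 5.2, -5.2]
finger_gap: 0.007
finger_force: 6.6
```

The bed is at its stop: the position is fixed while the force rises. Releasing backwards, then lifting clear.

{"name": "apply_moves", "arguments": {
  "motion": [
    {"tx":0.04,"ty":0.009,"tz":0,"ax":0,"ay":0,"az":0,"jaw":1},
    {"tx":0.1,"ty":0.023,"tz":0,"ax":0,"ay":0,"az":0,"jaw":1},
    {"tx":0.15,"ty":0.034,"tz":0,"ax":0,"ay":0,"az":0,"jaw":1},
    {"tx":0.15,"ty":0.034,"tz":0.1,"ax":0,"ay":0,"az":0,"jaw":1},
    {"tx":0.15,"ty":0.034,"tz":0.25,"ax":0,"ay":0,"az":0,"jaw":1}
  ]
}}

```text
clock: 10.43
position: [0.5303, 0.0592, 0.0277]
ee_rot: [-0.002, 0.624, 0.782, -0.002]
ft_force: [0.2, -1.0, 0.3]
finger_gap: 0.003
finger_force: 0.0
```

{"name": "apply_moves", "arguments": {
  "motion": [
    {"tx":0,"ty":0,"tz":0.2,"ax":0,"ay":0,"az":0,"jaw":1},
    {"tx":0,"ty":0,"tz":0.4,"ax":0,"ay":0,"az":0,"jaw":1},
    {"tx":0,"ty":0,"tz":0.6,"ax":0,"ay":0,"az":0,"jaw":1},
    {"tx":0,"ty":0,"tz":0.8,"ax":0,"ay":0,"az":0,"jaw":1},
    {"tx":0,"ty":0,"tz":1,"ax":0,"ay":0,"az":0,"jaw":1}
  ]
}}

```text
clock: 10.85
position: [0.5315, 0.0593, 0.1806]
ee_rot: [-0.001, 0.624, 0.782, -0.001]
ft_force: [0.0, 0.4, 0.1]
finger_gap: 0.007
finger_force: 0.0
```

{"name": "apply_moves", "arguments": {
  "motion": [
    {"tx":-0.1,"ty":0.2,"tz":0,"ax":0,"ay":0,"az":0,"jaw":1},
    {"tx":-0.2,"ty":0.4,"tz":0,"ax":0,"ay":0,"az":0,"jaw":1},
    {"tx":-0.3,"ty":0.6,"tz":0,"ax":0,"ay":0,"az":0,"jaw":1},
    {"tx":-0.4,"ty":0.8,"tz":0,"ax":0,"ay":0,"az":0,"jaw":1},
    {"tx":-0.5,"ty":1,"tz":0,"ax":0,"ay":0,"az":0,"jaw":1}
  ]
}}

```text
clock: 11.27
position: [0.456, 0.2103, 0.1793]
ee_rot: [-0.0, 0.624, 0.781, -0.001]
ft_force: [0.5, 0.3, 0.6]
finger_gap: 0.008
finger_force: 0.0
```

{"name": "apply_moves", "arguments": {
  "motion": [
    {"tx":-0.1,"ty":0.2,"tz":0,"ax":0,"ay":0,"az":0,"jaw":1},
    {"tx":-0.2,"ty":0.4,"tz":0,"ax":0,"ay":0,"az":0,"jaw":1},
    {"tx":-0.2,"ty":0.5,"tz":0,"ax":0,"ay":0,"az":0,"jaw":1},
    {"tx":-0.2,"ty":0.5,"tz":0,"ax":0,"ay":0,"az":0,"jaw":1},
    {"tx":-0.2,"ty":0.5,"tz":0,"ax":0,"ay":0,"az":0,"jaw":1}
  ]
}}

```text
clock: 11.68
position: [0.4274, 0.2844, 0.1792]
ee_rot: [0.0, 0.623, 0.782, -0.001]
ft_force: [0.2, -0.3, 0.3]
finger_gap: 0.003
finger_force: 0.0
```

Run:
```python
from h import *
c=grab('top'); W=cloud(c); cv2.imwrite('pics/end.png',c['frame'])
a=np.radians(12.9); e=np.array([[np.cos(a),np.sin(a)],[-np.sin(a),np.cos(a)]]); lip=np.array([.602,.081])
s=W.reshape(-1,3); d=(s[:,:2]-lip)@e.T
def m(x0,x1,y0,y1,z0,z1): return d[(d[:,0]>x0)&(d[:,0]<x1)&(d[:,1]>y0)&(d[:,1]<y1)&(s[:,2]>z0)&(s[:,2]<z1)]
print('jar',cv2.minEnclosingCircle(m(-.14,-.03,-.16,-.06,.06,.09).astype(np.float32)))
l=m(-.14,-.03,-.06,.06,.038,.055); print('lip',len(l),np.median(l,0) if len(l) else 0)
```

```text
jar ((-0.08919358253479004, -0.10446330159902573), 0.02814123034477234)
lip 165 [-0.10773428  0.00023215]
```

View pics/end.png

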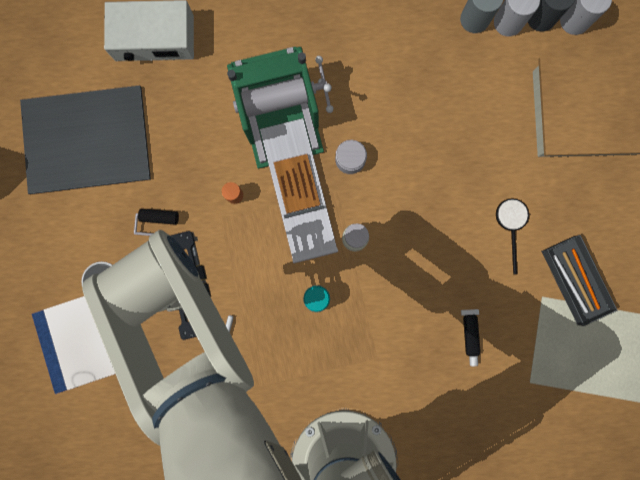

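The final picture shows the bed drawn out with its lip at (315,255), the jar upright at (356,237), the tin and tube unmoved, and the hand clear over the left side.

```bash
python3 -c "
from plant import order
print(order.job_done())"
```

```text
the job is handed in; nothing more can be done
None
```

The jar now stands upright about 104 mm to the -y side of the bed's centre line (89 mm needed), the bed is drawn out to its stop, the hand is clear, and the job is handed in, though no verdict was returned.

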